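Unclip the filter cover of a fume extractor

ROBOT

A 6-joint arm with a two-finger parallel gripper is mounted at the origin on the work surface. World frame = base frame: x ahead of the robot, y to its left, z up, the work surface at z = 0. Lengths are in m, angles in rad, forces in N, time in s.
With the tool pointing down it reaches from about 0.225 to 0.875 m from the base axis. Payload 3.4 kg.
Tool frame: the origin (TCP) lies on the centre line of the jaws, within the pads' length; the fingertips stand 11 mm ahead of it and the grasp point (between the pads) lies 8 mm behind it; z points along the fingers, y is the line along which they close (so a half turn about z gives the same grasp; the last joint's range is limited). The gripper opens to 85 mm and grips with 20 to 120 N. Pads are 22 mm wide; open, the fingers measure 114 mm over their backs; the gripper's body (76 mm by 85 mm) begins 54 mm behind the grasp point. The pads swing forward as they close: fully open they stand 13 mm farther back than shut.
Start: joints at [1.193, 0.276, 1.505, -0, 1.361, -0.121], TCP at [0.146, 0.556, 0.242] pointing down, gripper open.
Joint ranges: [-2.89, 2.89], [-0.75, 2.08], [0.22, 2.7], [-1.18, 4.32], [0.11, 2.71], [-2.7, 2.7]. Speed limits (rad/s): [2.57, 2.57, 3.14, 3.14, 3.14, 3.14].

INTERFACE

Orientations are given as a unit quaternion [w, x, y, z].
In Python, from rig import manip, eyes, job gives the robot as it stands.
- The arm moves only by the tool drive_tool, never from a script. Its argument "rows" is a list of rows, each a list of 3 entries, a list of its own where there are three numbers: the turn, a rotation vector about the world's x, y, z in rad, then the shift along the world's x, y, z in cm, then the finger opening in cm, from 0 to 8.54. A call has 1 to 8 rows; each row shifts and turns the commanded pose from where the row before left it; what a row does not reach is not made up. A row lasts 1/8 s, in which the tool goes at most 62.5 mm and 10.7 degrees, less where a joint would pass 70% of its speed; a pose out of reach is approached as far as the arm can. A call is refused whole if a number of a shift passes 6.25 or a number of a turn 0.188, either way. A call with a gripper value outside its range is refused whole. The fingers move at their own pace and stop on an object; "force" is the grip in N (left out, the last holds). Time passes only in rows, so rows that do not move let the fingers close. It gives the time, the measured TCP pose, the force, the opening and the grip force at its end, in the units of the state.
- manip.get_state(): the state, without advancing time (a new reading comes with each control period).
- eyes.get_image(name): name is "scene" or "top" or "wrist"; returns the picture (420x560x3 uint8, red, green, blue); there is no depth.
- eyes.get_calibration(name): a dict with "camera_matrix" (3x3 intrinsics, pixels), "view" (4x4, takes a point from world to camera coordinates). Camera axes: x right, y up, looking along -z (the intrinsics and any distortion apply to the point x, -y, -z); pixel columns grow to the right and rows downward; lengths in m; the calibration is good to about 2 mm. The wrist camera is an equidistant fisheye: a pixel r from the principal point sees the ray r / f radians off the axis. A picture is of the moment at which its call begins: read the wrist's pose just before it. get_calibration takes no time and is no camera call; for the wrist camera it gives the pose at the moment of the call.
- job.sign_off(): hands the job in; it is judged then, once.
The state is a dict: "clock": time; "qpos": joint angles; "qd": joint speeds; "effort": joint torques, N m; "position": TCP position; "ee_rot": TCP orientation; "contact_force": force on the tool from outside, world axes, zero at the start; "moment": the same for the moment, N m; "width": finger opening in m; "gripper_force": force on a finger pad.
Only numpy, scipy, OpenCV 4.12 (cv2) and the standard library are available. Lean on these libraries where they do the work, as an engineer would, in place of code of your own. Each camera call takes 0.05 s, during which the arm holds its last target. There are 200 camera calls.

TASK

Open the yellow fume extractor's filter housing: squeeze the two red tabs of the dark clip-on cover together so that its bolts let go, and lift the cover off square to the sloping face. Then lower it right down into the blue tray before letting go, so that it lies flat in the tray with its tabs up, and leave the cup, bottle, multimeter and dish where they are.

Things in the scene. Friction and masses are not known exactly. Their poses are not given: they have to be found in the camera images.
- extractor: Yellow fume extractor, fixed: filter housing 160 x 140 x 60 mm with an upper face sloping 32 degrees, on a black foot; about 150 mm high. Origin on the bench under the face's centre; its x axis points level towards the high end of the face, so the face looks up and to -x; y across. Yaw varies.
- seat (a point): Centre of the seat on the sloping face, 105 mm above the extractor's origin; the closed cover's underside rests here. A grey rim, 12 mm high, surrounds the cover with 1.5 mm of play; at its upper and lower ends a keeper holds down the cover's bolts.
- cover: Loose dark cover, about 0.18 kg: plate 110 (x) x 90 (y) x 10 mm. Origin at the centre of its underside; z is its outward normal; x points up the slope when closed. Starts closed, z 32 degrees from vertical. Two upright red tabs stand on it; between them a fixed spine 18 (x) x 44 mm reaches z = 30 mm. Bolts freed, it comes out along its z; keep straight for 20 mm.
- tab_up (a joint): Travel (m) of the tab on the cover's +x side: 0 sprung out, 0.008 fully in (towards the spine). Spring 2.3 N at rest, 5.9 N fully in. It carries a bolt, tip at x = 62.5 mm, that hooks 5.5 mm under the rim's keeper (free from 0.0055, or 0.007 if the cover is off-centre); pulling alone does not free it. Squeezed in, the two tabs serve as the grip for lifting.
- tab_low (a joint): The same for the tab on the cover's -x side (bolt tip at x = -62.5 mm).
- tab_up_pad (a point): On the outer face of the +x tab, at x = 28, y = 0, z = 35 mm in the cover's frame. The tab plate is 6 mm thick, 40 mm wide (y), from z = 11 to 48 mm. Over their outer faces the tabs measure 56 mm sprung out, 40 mm fully squeezed.
- tab_low_pad (a point): The same on the outer face of the -x tab, at x = -28 mm.
- tray: Blue open parts tray, fixed to the bench, 205 mm (x) by 180 mm (y) outside, 28 mm high, walls 4 mm. Origin at the centre of its underside; its yaw varies.
- tray_in (a point): Centre of the tray's inner floor, 4 mm above the bench.
- cup: Bystander: red plastic cup, 84 mm wide, 110 mm high, standing. Origin at the centre of its underside.
- glue: Bystander: white bottle, 56 mm wide, 140 mm high, standing. Origin at the centre of its underside.
- multimeter: Bystander: yellow handheld meter lying on its back, 85 (x) x 175 (y) x 47 mm high. Origin at the centre of its underside.
- dish: Bystander: white dish, 110 mm wide, 20 mm high. Origin at the centre of its underside.
Not all that is in view belongs to the job. Of the things like the cover, leave any that is turquoise; of the rest the larger one is meant.

How it is judged:
By the outcome, as a careful person would: the job done as asked, in the order asked, and still so for the second after the job is handed in, with the robot touching nothing.
It also fails if it takes over 42 s, if anything falls off the work surface, if the arm or the gripper's body presses on something with over 40 N, if the wrist force passes 120 N, or if a joint passes its speed limit or range.

## Working session

There is one attempt and no reset: what is moved stays moved. The work goes in short steps, Python scripts to look and compute and a tool call to move; the robot and the scene stay as the last step left them, time stands still between calls to the robot, and variables do not carry over. Pictures are saved under pics/ and viewed, at most 10 in all, crops included, and the job is handed in when it is done.

Besides the shell and the picture viewer there is one more tool, called after "Emit:" by a JSON object that holds its "fn" and its "kwargs", one argument or row to a line. drive_tool: Moves the arm, as the interface text tells. Its arguments: {"type":"object","properties":{"rows":{"type":"array"},"force":{"type":"number"}},"required":["rows"]}

```bash
ls; mkdir -p pics; python3 - <<'E'
from rig import manip, eyes, job
import cv2, numpy as np
s=manip.get_state(); print(s)
ims=[]
for n in ("scene","top"):
    im=eyes.get_image(n); np.save(f"pics/{n}0.npy",im); cv2.imwrite(f"pics/{n}0.png",im[:,:,::-1]); c=eyes.get_calibration(n); print(n,{k:np.round(np.array(v),4).tolist() if not isinstance(v,str) else v for k,v in c.items()})
E
```

```text
pics
{'clock': 0.0, 'qpos': array([ 1.19297354e+00,  2.76612365e-01,  1.50613628e+00, -3.40734001e-05,
        1.36069648e+00, -1.20966934e-01]), 'qd': array([ 9.49094519e-04, -7.63236176e-04,  7.35332369e-04,  1.76984119e-05,
       -1.23621920e-03,  1.04304248e-03]), 'effort': array([-1.12710251e-03, -4.16773653e+01, -2.45810205e+01, -1.68223214e-04,
        1.06989293e-02,  8.15922316e-07]), 'position': array([0.14588276, 0.55566048, 0.24142854]), 'ee_rot': array([-2.12467589e-04,  1.28071583e-01,  9.91764494e-01, -9.01690294e-04]), 'contact_force': array([-0.17181269, -0.09984853, -0.23734193]), 'moment': array([ 0.00048038, -0.01530877, -0.00077645]), 'gripper_force': 0.0, 'width': 0.08578478657684313}
scene {'camera_matrix': [[520.1582, 0.0, 282.4155], [0.0, 520.1582, 204.0938], [0.0, 0.0, 1.0]], 'view': [[0.7544, 0.6563, 0.0115, -0.4562], [-0.5585, 0.6327, 0.5364, 0.2608], [0.3447, -0.4111, 0.8439, -1.9733], [0.0, 0.0, 0.0, 1.0]]}
top {'camera_matrix': [[527.7076, 0.0, 276.6456], [0.0, 527.7076, 209.2658], [0.0, 0.0, 1.0]], 'view': [[-0.0281, -0.9996, -0.0048, 0.0013], [0.9919, -0.0285, 0.1238, -0.598], [-0.1238, -0.0012, 0.9923, -1.6723], [0.0, 0.0, 0.0, 1.0]]}
```

View pics/scene0.png

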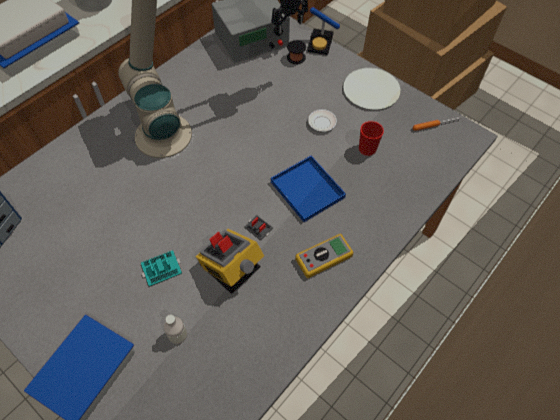

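View pics/top0.png

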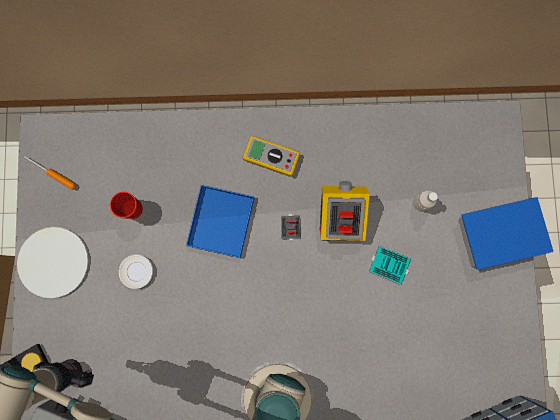

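The scene view shows the yellow extractor at (230,260) with a dark cover and red tabs. In the top view there are three candidates: the dark cover on the extractor at (345,218), a small dark one at (291,227), and a turquoise one at (390,264). The one at (345,218) fits, being the larger of those that aren't turquoise. The walled tray is at (221,221), and the blue item at (507,233) looks like a slab. I'll confirm in a crop.

```bash
cat > h.py <<'E'
import numpy as np, cv2
from scipy.spatial.transform import Rotation as R
from rig import manip, eyes, job
def ray(n,px,c=None):
    c=c or eyes.get_calibration(n); K=np.array(c["camera_matrix"]);V=np.array(c["view"])
    px=np.atleast_2d(px).astype(float); d=np.c_[(px[:,0]-K[0,2])/K[0,0],-(px[:,1]-K[1,2])/K[1,1],-np.ones(len(px))]
    if n=="wrist":
        u=(px-K[:2,2])/[K[0,0],K[1,1]]; th=np.linalg.norm(u,axis=1,keepdims=True)
        s=np.sin(th)/np.maximum(th,1e-9); d=np.c_[u[:,:1]*s,-u[:,1:]*s,-np.cos(th)]
    Rm=V[:3,:3]; return -Rm.T@V[:3,3], d@Rm
def onz(n,px,z,c=None):
    o,d=ray(n,px,c); return o+d*((z-o[2])/d[:,2:])
def tri(a,b):  # (o,d) pairs -> point, gap
    (o1,d1),(o2,d2)=a,b; d1=d1[0]/np.linalg.norm(d1);d2=d2[0]/np.linalg.norm(d2)
    t=np.linalg.lstsq(np.c_[d1,-d2],o2-o1,rcond=None)[0]; p,q=o1+t[0]*d1,o2+t[1]*d2
    return (p+q)/2,np.linalg.norm(p-q)
E
python3 - <<'E'
from h import *
t=np.load("pics/top0.npy");s=np.load("pics/scene0.npy")
a=cv2.resize(t[170:260,270:410],None,fx=4,fy=4,interpolation=cv2.INTER_CUBIC)
b=cv2.resize(s[215:305,180:280],None,fx=4,fy=4,interpolation=cv2.INTER_CUBIC)
a=cv2.resize(t[175:255,310:380],(400,457),interpolation=cv2.INTER_CUBIC);b=cv2.resize(s[215:295,190:260],(400,457),interpolation=cv2.INTER_CUBIC)
cv2.imwrite("pics/crop1.png",np.hstack([a,b])[:,:,::-1])
for nm,im in(("top",t),("scene",s)):
    h=cv2.cvtColor(im,cv2.COLOR_RGB2HSV)
    for col,lo,hi in(("blue",(105,120,40),(125,255,255)),("yellow",(20,150,60),(32,255,255)),("red",(0,170,70),(6,255,255))):
        m=cv2.inRange(h,lo,hi)
        for c in cv2.findContours(m,0,2)[0]:
            if cv2.contourArea(c)>25:
                r=cv2.minAreaRect(c);print(nm,col,cv2.contourArea(c),np.round(cv2.boxPoints(r),1).tolist())
                if nm=="top": print("   z0",np.round(onz("top",cv2.boxPoints(r),0.028 if col=="blue" else .15),3)[:,:2].tolist())
E
```

```text
top blue 102.5 [[530.0, 419.0], [530.0, 407.0], [555.0, 407.0], [555.0, 419.0]]
   z0 [[-0.078, -0.781], [-0.042, -0.785], [-0.044, -0.862], [-0.08, -0.859]]
top blue 4338.5 [[461.3999938964844, 214.39999389648438], [538.5, 195.10000610351562], [552.5, 251.10000610351562], [475.3999938964844, 270.3999938964844]]
   z0 [[0.565, -0.615], [0.621, -0.87], [0.438, -0.899], [0.383, -0.647]]
top blue 3361.0 [[185.5, 245.0], [199.60000610351562, 183.89999389648438], [254.1999969482422, 196.5], [240.10000610351562, 257.6000061035156]]
   z0 [[0.491, 0.282], [0.69, 0.234], [0.643, 0.056], [0.445, 0.106]]
top yellow 220.0 [[18.0, 362.0], [32.0, 348.0], [43.0, 359.0], [29.0, 373.0]]
   z0 [[0.155, 0.753], [0.194, 0.713], [0.162, 0.68], [0.123, 0.72]]
top yellow 2311.5 [[320.3999938964844, 239.1999969482422], [322.0, 185.5], [368.5, 186.89999389648438], [366.8999938964844, 240.60000610351562]]
   z0 [[0.489, -0.145], [0.652, -0.156], [0.644, -0.297], [0.481, -0.284]]
top yellow 1279.0 [[241.60000610351562, 158.8000030517578], [250.10000610351562, 134.60000610351562], [300.20001220703125, 152.1000
[... 1382 characters left out ...]
93.6000061035156, 254.89999389648438], [342.6000061035156, 231.39999389648438], [354.1000061035156, 255.39999389648438], [305.1000061035156, 278.8999938964844]]
scene yellow 920.0 [[194.10000610351562, 257.5], [237.10000610351562, 220.1999969482422], [267.1000061035156, 254.8000030517578], [224.0, 292.1000061035156]]
scene yellow 75.0 [[311.0, 41.0], [322.20001220703125, 35.400001525878906], [327.0, 45.0], [315.79998779296875, 50.599998474121094]]
scene red 201.0 [[208.0, 241.0], [220.0, 229.0], [233.5, 242.5], [221.5, 254.5]]
scene red 421.0 [[358.1000061035156, 153.39999389648438], [361.6000061035156, 120.5], [383.1000061035156, 122.69999694824219], [379.6000061035156, 155.60000610351562]]
```

View pics/crop1.png

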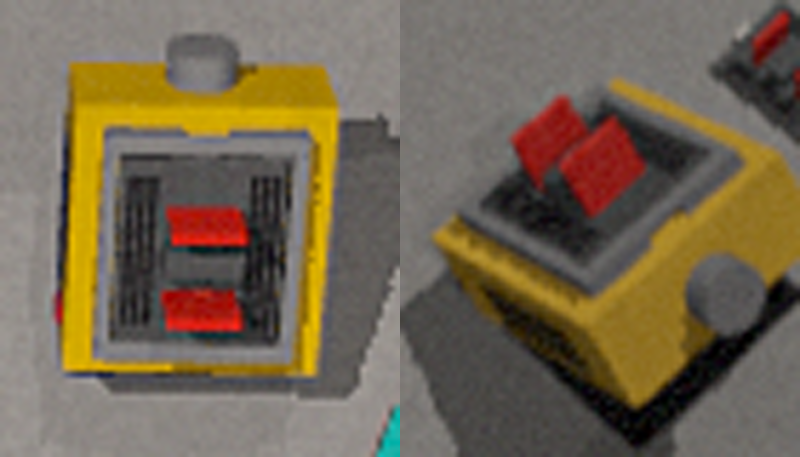

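The crop confirms it: a dark plate with two red tabs sits inside the grey rim on the yellow sloped housing, with the keeper and knob side (high end) towards world +x. The tray's rim measures 205 × 184 mm, as it should. Next I'll plan the standoff pose square to the face.

```bash
cat >> h.py <<'E'
A=np.radians(32)
def cover_R(yaw): # closed cover frame
    return (R.from_euler('z',yaw)*R.from_euler('y',-A)).as_matrix()
def tool_R(C): # tool y = cover x, tool z = -cover z
    y=C[:,0];z=-C[:,2];return np.c_[np.cross(y,z),y,z]
def delta(Rt,pt,n):
    s=manip.get_state();q=s["ee_rot"];Rc=R.from_quat([*q[1:],q[0]])
    w=(R.from_matrix(Rt)*Rc.inv()).as_rotvec()
    print("rotvec",np.round(w,4),"shift cm",np.round((pt-s["position"])*100,2)," per row/%d"%n,np.round(w/n,4),np.round((pt-s["position"])*100/n,3),"w",round(s["width"],4),"t",s["clock"])
E
python3 - <<'E'
from h import *
yaw=np.radians(-3.5);C=cover_R(yaw)
m=onz("top",[345.5,221.5],.133)[0]
seat=m-(C@[.002,0,.032]); print("mid",m,"seat",seat)
o,d=ray("scene",[220.75,241.75]); print("scene on z .133",onz("scene",[220.75,241.75],.133))
tr=onz("top",[[185.5,245],[199.6,183.9],[254.2,196.5],[240.1,257.6]],.028);print("tray",tr.mean(0))
tc=lambda z: seat+C[:,2]*z
delta(tool_R(C),tc(.035-.008+.12),12)
E
```

```text
mid [ 0.54223786 -0.22440062  0.133     ] seat [ 0.55747072 -0.2253323   0.10480262]
scene on z .133 [[ 0.5476785  -0.22235746  0.133     ]]
tray [0.56735093 0.16982791 0.028     ]
rotvec [ 0.355  -0.4909 -1.3366] shift cm [ 33.39 -77.63  -1.21]  per row/12 [ 0.0296 -0.0409 -0.1114] [ 2.782 -6.469 -0.101] w 0.0853 t 0.1
```

Emit:
{"fn": "drive_tool", "kwargs": {
  "rows": [
    [[0.0222, -0.0307, -0.0835], [2.09, -4.85, 0.2], 8.5],
    [[0.0222, -0.0307, -0.0835], [2.09, -4.85, 0.2], 8.5],
    [[0.0222, -0.0307, -0.0835], [2.09, -4.85, 0.2], 8.5],
    [[0.0222, -0.0307, -0.0835], [2.09, -4.85, 0.2], 8.5],
    [[0.0222, -0.0307, -0.0835], [2.09, -4.85, 0], 8.5],
    [[0.0222, -0.0307, -0.0835], [2.09, -4.85, 0], 8.5],
    [[0.0222, -0.0307, -0.0835], [2.09, -4.85, 0], 8.5],
    [[0.0222, -0.0307, -0.0835], [2.09, -4.85, 0], 8.5]
  ],
  "force": 50
}}

```text
clock: 1.1
position: [0.3132, 0.1667, 0.2503]
ee_rot: [0.109, 0.444, 0.884, 0.102]
contact_force: [0.2, 0.9, 0.2]
width: 0.0847
gripper_force: 0.0
```

Emit:
{"fn": "drive_tool", "kwargs": {
  "rows": [
    [[0.0222, -0.0307, -0.0835], [2.09, -4.85, 0], 8.5],
    [[0.0222, -0.0307, -0.0835], [2.09, -4.85, 0], 8.5],
    [[0.0222, -0.0307, -0.0835], [2.09, -4.85, 0], 8.5],
    [[0.0222, -0.0307, -0.0835], [2.09, -4.85, 0], 8.5],
    [[0.0222, -0.0307, -0.0835], [2.09, -4.85, 0], 8.5],
    [[0.0222, -0.0307, -0.0835], [2.09, -4.85, 0], 8.5],
    [[0.0222, -0.0307, -0.0835], [2.09, -4.85, 0], 8.5],
    [[0.0222, -0.0307, -0.0835], [2.09, -4.85, 0], 8.5]
  ]
}}

```text
clock: 2.1
position: [0.4805, -0.2216, 0.2499]
ee_rot: [0.202, 0.701, 0.657, 0.19]
contact_force: [0.7, 0.1, -0.2]
width: 0.085
gripper_force: 0.0
```

Emit:
{"fn": "drive_tool", "kwargs": {
  "rows": [
    [[0, 0, 0], [0, 0, 0], 7.5],
    [[0, 0, 0], [0, 0, 0], 7.5]
  ]
}}

```text
clock: 2.35
position: [0.4797, -0.2191, 0.2494]
ee_rot: [0.2, 0.7, 0.659, 0.189]
contact_force: [0.2, 1.2, -1.4]
width: 0.0749
gripper_force: 0.0
```

```bash
python3 - <<'E'
from h import *
yaw=np.radians(-3.5);C=cover_R(yaw);seat=np.array([.5595,-.2245,.105])
delta(tool_R(C),seat+C[:,2]*.147,1)
c=eyes.get_calibration("wrist");im=eyes.get_image("wrist")
np.savez("pics/w1.npz",im=im,K=c["camera_matrix"],V=c["view"]);cv2.imwrite("pics/w1.png",im[:,:,::-1]);print(c)
E
```

```text
rotvec [-0.0014  0.0002 -0.001 ] shift cm [ 0.2  -0.07 -1.97]  per row/1 [-0.0014  0.0002 -0.001 ] [ 0.2   -0.068 -1.974] w 0.0749 t 2.35
{'camera_matrix': array([[325.1922621 ,   0.        , 284.44043121],
       [  0.        , 325.1922621 , 210.5797388 ],
       [  0.        ,   0.        ,   1.        ]]), 'view': array([[ 0.84617244, -0.05093943,  0.53046902, -0.54987957],
       [ 0.20542866,  0.94966829, -0.23649356,  0.13830059],
       [-0.49172276,  0.30908787,  0.81404755, -0.0459777 ],
       [ 0.        ,  0.        ,  0.        ,  1.        ]])}
```

View pics/w1.png

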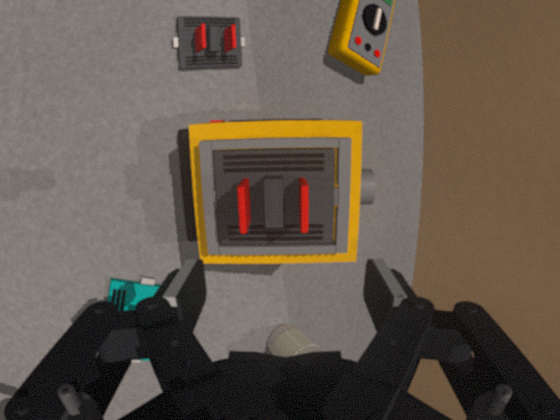

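The wrist view, along the face normal, shows the red tabs at (243,207) and (305,205), the spine at (273,202), and the grey rim from about x=200 to 360. I'll measure the tab edges on the plane 48 mm above the seat.

```bash
cat > m.py <<'E'
from h import *
import sys
def measure(f,seat,yaw,roi=(150,140,380,270)):
    D=np.load(f);im=D["im"];c=dict(camera_matrix=D["K"],view=D["V"]);C=cover_R(yaw)
    o,_=ray("wrist",[0,0],c);print("cam in cover mm",np.round((o-seat)@C*1e3,1))
    h=cv2.cvtColor(im,cv2.COLOR_RGB2HSV);m=cv2.inRange(h,(0,150,60),(8,255,255))|cv2.inRange(h,(174,150,60),(180,255,255))
    x0,y0,x1,y1=roi;k=np.zeros_like(m);k[y0:y1,x0:x1]=255;m&=k
    cs=sorted([c_ for c_ in cv2.findContours(m,0,2)[0] if cv2.contourArea(c_)>60],key=lambda a:a[:,0,0].mean())
    for i,ct in enumerate(cs):
        p=ct[:,0].astype(float);o,d=ray("wrist",p,c)
        oc=(o-seat)@C;dc=d@C;X=oc+dc*((.048-oc[2])/dc[:,2:])
        X=X*1e3;lo,hi=np.percentile(X[:,1],[15,85]);mid=(X[:,1]>lo)&(X[:,1]<hi)
        side=X[:,0].mean()>np.median([0]); 
        e=[]
        for yb in np.linspace(X[:,1].min()+5,X[:,1].max()-5,8):
            s=X[abs(X[:,1]-yb)<2.5]
            if len(s): e.append((s[:,0].min(),s[:,0].max(),yb))
        e=np.array(e);print("tab",i,"px",np.round(p.mean(0)),"xmin/xmax",np.round(e[:,:2].mean(0),1),"y",np.round([X[:,1].min(),X[:,1].max()],1),"skew",np.round([np.polyfit(e[:,2],e[:,j],1)[0] for j in(0,1)],3))
E
python3 - <<'E'
from m import *
measure("pics/w1.npz",np.array([.5595,-.2245,.105]),np.radians(-3.5))
E
```

```text
cam in cover mm [  9.1  70.3 297.2]
tab 0 px [244. 210.] xmin/xmax [-27.1 -19.9] y [-21.1  24.6] skew [-0.    -0.078]
tab 1 px [303. 208.] xmin/xmax [22.6 23.4] y [-21.   24.5] skew [-0.01   0.003]
```

```bash
sed -i 's/findContours(m,0,2)/findContours(m,0,1)/' m.py; python3 - <<'E'
from m import *
measure("pics/w1.npz",np.array([.5595,-.2245,.105]),np.radians(-3.5))
E
```

```text
cam in cover mm [  9.1  70.3 297.2]
tab 0 px [244. 206.] xmin/xmax [-28.3 -18.6] y [-21.1  24.6] skew [0.006 0.012]
tab 1 px [303. 205.] xmin/xmax [20.9 28.1] y [-21.   24.5] skew [-0.026 -0.021]
```

Emit:
{"fn": "drive_tool", "kwargs": {
  "rows": [
    [[-0.0014, 0, -0.001], [0.2, -0.17, -1.97], 7.2],
    [[0, 0, 0], [1.2, -0.07, -1.93], 7.2],
    [[0, 0, 0], [1.2, -0.07, -1.93], 7.2],
    [[0, 0, 0], [1.2, -0.07, -1.93], 7.2],
    [[0, 0, 0], [1.2, -0.07, -1.93], 7.2],
    [[0, 0, 0], [0, 0, 0], 7.2],
    [[0, 0, 0], [0, 0, 0], 7.2]
  ]
}}

```text
clock: 3.28
position: [0.5303, -0.2235, 0.1542]
ee_rot: [0.202, 0.699, 0.659, 0.189]
contact_force: [0.0, 0.7, 0.3]
width: 0.072
gripper_force: 0.0
```

```bash
python3 - <<'E'
from m import *
yaw=np.radians(-3.5);C=cover_R(yaw);seat=np.array([.5595,-.2255,.105])
delta(tool_R(C),seat+C[:,2]*.027,1)
c=eyes.get_calibration("wrist");im=eyes.get_image("wrist")
np.savez("pics/w2.npz",im=im,K=c["camera_matrix"],V=c["view"]);cv2.imwrite("pics/w2.png",im[:,:,::-1])
measure("pics/w2.npz",seat,yaw,(150,100,400,330))
E
```

```text
rotvec [ 0.0023  0.0026 -0.0007] shift cm [ 1.49 -0.11 -2.63]  per row/1 [ 0.0023  0.0026 -0.0007] [ 1.488 -0.11  -2.627] w 0.072 t 3.275
cam in cover mm [  1.2  70.4 189.3]
tab 0 px [233. 256.] xmin/xmax [-28. -18.] y [-20.1  29.6] skew [0.02  0.049]
tab 1 px [328. 255.] xmin/xmax [18.5 27.2] y [-19.3  30.1] skew [-0.075 -0.035]
```

View pics/w2.png

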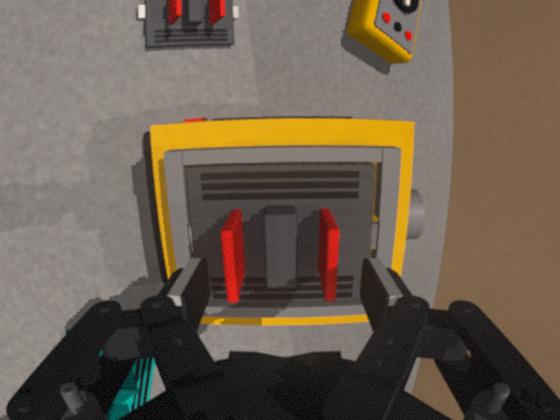

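The picture shows the tabs at (233,256) and (328,255) lying between the open fingers at (190,290) and (375,290). They are centred within about 0.5 mm. I'll go down and squeeze.

Emit:
{"fn": "drive_tool", "kwargs": {
  "rows": [
    [[0.0023, 0.0026, 0], [0.5, -0.04, -0.9], 7.2],
    [[0, 0, 0], [0.5, -0.04, -0.9], 7.2],
    [[0, 0, 0], [0.47, -0.03, -0.83], 7.2],
    [[0, 0, 0], [0, 0, 0], 7.2]
  ]
}}

```text
clock: 3.82
position: [0.545, -0.2251, 0.1258]
ee_rot: [0.199, 0.701, 0.659, 0.189]
contact_force: [-0.3, 0.7, -0.1]
width: 0.0718
gripper_force: 0.0
```

Emit:
{"fn": "drive_tool", "kwargs": {
  "rows": [
    [[0, 0, 0], [0, 0, 0], 5.8],
    [[0, 0, 0], [0, 0, 0], 5.0],
    [[0, 0, 0], [0, 0, 0], 4.4],
    [[0, 0, 0], [0, 0, 0], 3.5],
    [[0, 0, 0], [0, 0, 0], 3.5],
    [[0, 0, 0], [0, 0, 0], 3.5]
  ],
  "force": 50
}}

```text
clock: 4.58
position: [0.5445, -0.2254, 0.1282]
ee_rot: [0.201, 0.7, 0.659, 0.188]
contact_force: [-11.1, 0.5, 11.6]
width: 0.0374
gripper_force: 48.5
```

Emit:
{"fn": "drive_tool", "kwargs": {
  "rows": [
    [[0, 0, 0], [-0.1, 0.006, 0.16], 3.5],
    [[0, 0, 0], [-0.16, 0.01, 0.25], 3.5],
    [[0, 0, 0], [-0.16, 0.01, 0.25], 3.5],
    [[0, 0, 0], [0, 0, 0], 3.5]
  ]
}}

```text
clock: 5.08
position: [0.541, -0.2252, 0.1338]
ee_rot: [0.201, 0.7, 0.658, 0.189]
contact_force: [0.7, 0.4, -0.2]
width: 0.0369
gripper_force: 50.6
```

Emit:
{"fn": "drive_tool", "kwargs": {
  "rows": [
    [[0, 0, 0], [-0.26, 0.016, 0.42], 3.5],
    [[0, 0, 0], [-0.26, 0.016, 0.42], 3.5],
    [[0, 0, 0], [-0.26, 0.016, 0.42], 3.5],
    [[0, 0, 0], [-0.26, 0.016, 0.42], 3.5],
    [[0, 0, 0], [0, 0, 0], 3.5]
  ]
}}

```text
clock: 5.7
position: [0.5304, -0.2246, 0.1509]
ee_rot: [0.201, 0.7, 0.658, 0.189]
contact_force: [-0.0, -0.4, -2.0]
width: 0.037
gripper_force: 50.8
```

```bash
python3 - <<'E'
from m import *
s=manip.get_state();print(s["contact_force"],s["moment"],s["width"])
im=eyes.get_image("wrist");cv2.imwrite("pics/w3.png",im[:,:,::-1])
E
```

```text
[-0.03778921 -0.40918911 -2.04788946] [-0.00291904  0.45034495 -0.00459161] 0.03697405103964774
```

View pics/w3.png

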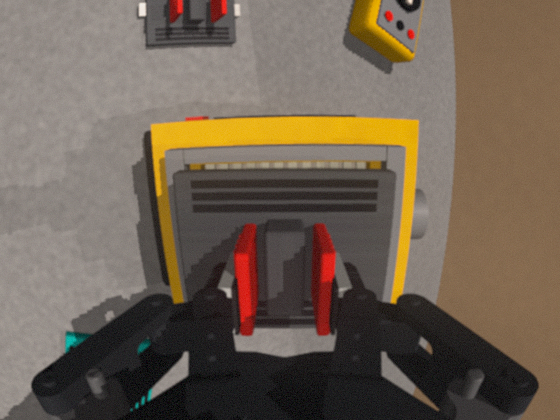

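The picture shows the cover held between the fingers, clear of the seat with the pale filter visible at (275,160). The weight reads about 2 N. Now I'll lift it well clear along the normal and plan the carry.

Emit:
{"fn": "drive_tool", "kwargs": {
  "rows": [
    [[0, 0, 0], [-1.2, 0.07, 1.9], 3.5],
    [[0, 0, 0], [-1.2, 0.07, 1.9], 3.5],
    [[0, 0, 0], [-1.2, 0.07, 1.9], 3.5],
    [[0, 0, 0], [-1.2, 0.07, 1.9], 3.5],
    [[0, 0, 0], [-1.2, 0.07, 1.9], 3.5],
    [[0, 0, 0], [0, 0, 0], 3.5]
  ]
}}

```text
clock: 6.5
position: [0.4706, -0.2217, 0.2469]
ee_rot: [0.202, 0.7, 0.658, 0.189]
contact_force: [0.2, -1.7, -1.4]
width: 0.0364
gripper_force: 51.2
```

```bash
python3 - <<'E'
from m import *
C=R.from_euler('z',np.radians(-13.6)).as_matrix()
delta(tool_R(C),np.array([.5674,.1698,.16]),16)
E
```

```text
rotvec [ 0.0856  0.5544 -0.1709] shift cm [ 9.68 39.15 -8.69]  per row/16 [ 0.0054  0.0346 -0.0107] [ 0.605  2.447 -0.543] w 0.0364 t 6.5
```

Emit:
{"fn": "drive_tool", "kwargs": {
  "rows": [
    [[0.0054, 0.0346, -0.0107], [0.605, 2.447, 0], 3.5],
    [[0.0054, 0.0346, -0.0107], [0.605, 2.447, 0], 3.5],
    [[0.0054, 0.0346, -0.0107], [0.605, 2.447, 0], 3.5],
    [[0.0054, 0.0346, -0.0107], [0.605, 2.447, 0], 3.5],
    [[0.0054, 0.0346, -0.0107], [0.605, 2.447, 0], 3.5],
    [[0.0054, 0.0346, -0.0107], [0.605, 2.447, 0], 3.5],
    [[0.0054, 0.0346, -0.0107], [0.605, 2.447, 0], 3.5],
    [[0.0054, 0.0346, -0.0107], [0.605, 2.447, 0], 3.5]
  ]
}}

```text
clock: 7.5
position: [0.519, -0.0236, 0.244]
ee_rot: [0.099, 0.751, 0.645, 0.095]
contact_force: [0.9, 0.3, -1.9]
width: 0.0369
gripper_force: 51.1
```

Emit:
{"fn": "drive_tool", "kwargs": {
  "rows": [
    [[0.0054, 0.0346, -0.0107], [0.605, 2.447, 0], 3.5],
    [[0.0054, 0.0346, -0.0107], [0.605, 2.447, 0], 3.5],
    [[0.0054, 0.0346, -0.0107], [0.605, 2.447, 0], 3.5],
    [[0.0054, 0.0346, -0.0107], [0.605, 2.447, -1.0], 3.5],
    [[0.0054, 0.0346, -0.0107], [0.605, 2.447, -1.9], 3.5],
    [[0.0054, 0.0346, -0.0107], [0.605, 2.447, -1.9], 3.5],
    [[0.0054, 0.0346, -0.0107], [0.605, 2.447, -1.9], 3.5],
    [[0.0054, 0.0346, -0.0107], [0.605, 2.447, -1.9], 3.5]
  ]
}}

```text
clock: 8.5
position: [0.5675, 0.1722, 0.1572]
ee_rot: [-0.003, 0.786, 0.618, 0.0]
contact_force: [1.1, -1.0, -1.7]
width: 0.0367
gripper_force: 51.1
```

Emit:
{"fn": "drive_tool", "kwargs": {
  "rows": [
    [[0, 0, 0], [0, 0, 0], 3.5],
    [[0, 0, 0], [0, 0, 0], 3.5]
  ]
}}

```text
clock: 8.75
position: [0.5671, 0.1706, 0.1586]
ee_rot: [-0.002, 0.786, 0.618, 0.0]
contact_force: [-0.5, 0.5, -2.0]
width: 0.037
gripper_force: 51.0
```

```bash
python3 - <<'E'
from m import *
C=R.from_euler('z',np.radians(-13.6)).as_matrix()
delta(tool_R(C),np.array([.5674,.1698,.0316]),1)
a=eyes.get_image("wrist");b=eyes.get_image("top")
b=cv2.resize(b[170:275,170:290],(480,420),interpolation=cv2.INTER_CUBIC)
cv2.imwrite("pics/w4.png",np.hstack([cv2.resize(a,(320,240)),cv2.resize(b,(320,240))])[:,:,::-1])
E
```

```text
rotvec [-0.0031 -0.0021  0.0004] shift cm [  0.03  -0.08 -12.7 ]  per row/1 [-0.0031 -0.0021  0.0004] [  0.025  -0.077 -12.702] w 0.037 t 8.75
```

View pics/w4.png

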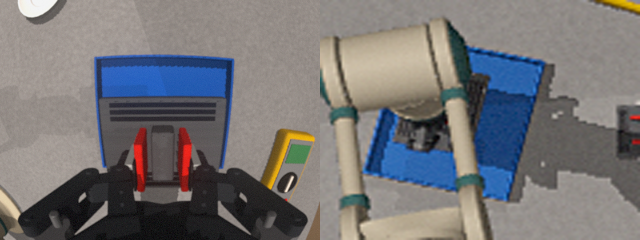

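The wrist view shows the cover squarely held over the tray, and the top view puts it over the middle. Lowering.

Emit:
{"fn": "drive_tool", "kwargs": {
  "rows": [
    [[-0.003, -0.002, 0], [0, -0.08, -2.5], 3.5],
    [[0, 0, 0], [0, 0, -2.5], 3.5],
    [[0, 0, 0], [0, 0, -2.5], 3.5],
    [[0, 0, 0], [0, 0, -2.0], 3.5],
    [[0, 0, 0], [0, 0, -1.5], 3.5],
    [[0, 0, 0], [0, 0, -0.8], 3.5],
    [[0, 0, 0], [0, 0, 0], 3.5],
    [[0, 0, 0], [0, 0, 0], 3.5]
  ]
}}

```text
clock: 9.85
position: [0.568, 0.1698, 0.0423]
ee_rot: [0.001, 0.786, 0.618, 0.001]
contact_force: [1.3, 0.1, -1.7]
width: 0.0367
gripper_force: 51.1
```

Emit:
{"fn": "drive_tool", "kwargs": {
  "rows": [
    [[0, 0, 0], [0, 0, -0.3], 3.5],
    [[0, 0, 0], [0, 0, -0.3], 3.5],
    [[0, 0, 0], [0, 0, -0.15], 3.5],
    [[0, 0, 0], [0, 0, 0], 3.5]
  ]
}}

```text
clock: 10.35
position: [0.5672, 0.1697, 0.0339]
ee_rot: [0.0, 0.786, 0.618, 0.0]
contact_force: [0.1, -0.0, -2.4]
width: 0.037
gripper_force: 51.1
```

Emit:
{"fn": "drive_tool", "kwargs": {
  "rows": [
    [[0, 0, 0], [0, 0, -0.15], 3.5],
    [[0, 0, 0], [0, 0, -0.1], 3.5],
    [[0, 0, 0], [0, 0, 0], 3.5],
    [[0, 0, 0], [0, 0, 0], 3.5]
  ]
}}

```text
clock: 10.85
position: [0.5676, 0.1699, 0.0324]
ee_rot: [0.0, 0.786, 0.618, 0.001]
contact_force: [-0.6, 1.3, 6.0]
width: 0.0366
gripper_force: 53.0
```

Contact with the tray floor shows (+6 N). Letting go gently, following the pads' backward swing.

Emit:
{"fn": "drive_tool", "kwargs": {
  "rows": [
    [[0, 0, 0], [0, 0, 0], 4.2],
    [[0, 0, 0], [0, 0, -0.1], 4.7],
    [[0, 0, 0], [0, 0, -0.1], 5.2],
    [[0, 0, 0], [0, 0, -0.05], 5.7],
    [[0, 0, 0], [0, 0, 0], 6.3],
    [[0, 0, 0], [0, 0, 0], 7.0],
    [[0, 0, 0], [0, 0, 0], 7.0]
  ]
}}

```text
clock: 11.72
position: [0.5674, 0.1697, 0.0291]
ee_rot: [0.0, 0.786, 0.618, 0.001]
contact_force: [0.0, 0.0, -0.2]
width: 0.0698
gripper_force: 0.0
```

Emit:
{"fn": "drive_tool", "kwargs": {
  "rows": [
    [[0, 0, 0], [0, 0, 0.5], 7.0],
    [[0, 0, 0], [0, 0, 1.5], 7.0],
    [[0, 0, 0], [0, 0, 3], 7.0],
    [[0, 0, 0], [0, 0, 5], 7.0],
    [[0, 0, 0], [0, 0, 5], 7.0],
    [[0, 0, 0], [0, 0, 3], 7.0],
    [[0, 0, 0], [0, 0, 0], 7.0]
  ]
}}

```text
clock: 12.6
position: [0.5691, 0.17, 0.2133]
ee_rot: [0.002, 0.786, 0.618, 0.004]
contact_force: [-0.3, -0.1, 0.1]
width: 0.0699
gripper_force: 0.0
```

Emit:
{"fn": "drive_tool", "kwargs": {
  "rows": [
    [[0, 0, 0], [-4, 0, 2], 7.0],
    [[0, 0, 0], [-5, 0, 2], 7.0],
    [[0, 0, 0], [-5, 0, 0], 7.0],
    [[0, 0, 0], [-5, 0, 0], 7.0],
    [[0, 0, 0], [-3, 0, 0], 7.0],
    [[0, 0, 0], [0, 0, 0], 7.0],
    [[0, 0, 0], [0, 0, 0], 7.0]
  ]
}}

```text
clock: 13.48
position: [0.3481, 0.1697, 0.2489]
ee_rot: [0.0, 0.786, 0.618, 0.001]
contact_force: [0.3, -0.2, -0.2]
width: 0.0701
gripper_force: 0.0
```

```bash
python3 - <<'E'
from m import *
s=manip.get_state();print(s["position"],s["contact_force"],s["clock"])
a=eyes.get_image("scene");b=eyes.get_image("top")
cv2.imwrite("pics/end.png",np.hstack([cv2.resize(a[130:310,180:420],(400,300)),cv2.resize(b[120:285,100:380],(400,300))])[:,:,::-1])
E
```

```text
[0.34807841 0.16973946 0.248895  ] [ 0.28426056 -0.23401942 -0.24409443] 13.475
```

View pics/end.png

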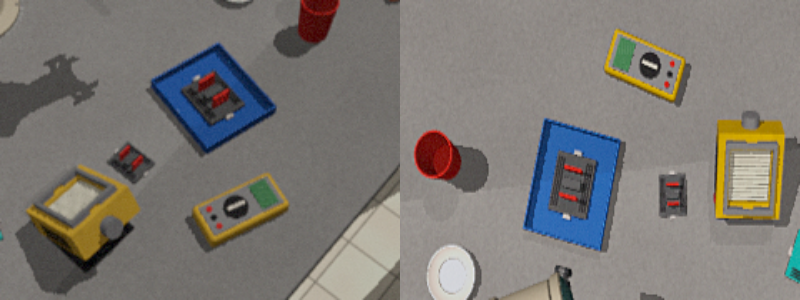

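The final view shows the cover lying flat in the middle of the tray, tabs up, at about (573,185) in the right half. The housing is open, with its filter showing, and the bystanders haven't moved. Handing in.

```bash
python3 -c "
from rig import job
print(job.sign_off())"
```

```text
the job is handed in; nothing more can be done
None
```

The extractor's cover is off and lies flat, tabs up, in the middle of the blue tray; the cup, bottle, multimeter and dish were left alone, and I handed the job in at about 13.5 s.

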